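Sort the mixed-up glaze samples onto their tiles

ROBOT

A 6-joint arm with a two-finger parallel gripper is mounted at the origin on the work surface. World frame = base frame: x ahead of the robot, y to its left, z up, the work surface at z = 0. Lengths are in m, angles in degrees, forces in N, time in s.
With the tool pointing down it reaches from about 0.35 to 0.875 m from the base axis. Payload 4.2 kg.
Tool frame: the origin (TCP) lies at the very end of the fingers, on their centre line; the grasp point (between the pads) lies 19 mm behind it; z points along the fingers, y is the line along which they close (so a half turn about z gives the same grasp; the last joint's range is limited). The gripper opens to 87 mm and grips with 3 to 60 N. Pads are 19 mm wide; open, the fingers measure 117 mm over their backs; the gripper's body (75 mm by 190 mm) begins 51 mm behind the grasp point.
Start: joints at [83.056, 22.042, 0.453, 0, -68.411, -14.817], TCP at [0.232, 0.58, 0.223] pointing down, gripper open.
Joint ranges: [-179.83, 179.83], [-69.29, 118.12], [-61.27, 80.66], [-181.25, 117.63], [-171.15, -9.14], [-177.46, 177.46]. Speed limits (degrees/s): [159.86, 159.86, 180, 180, 180, 180].

INTERFACE

Orientations are given as a 3x3 rotation matrix whose columns are the frame's x, y, z axes.
In Python, from station import monitor, cams, ticket gives the robot as it stands.
- The arm moves only by the tool drive_tool, never from a script. Its argument "moves" is a list of rows, each an object with "delta_pos": the shift along the tool's x, y, z in mm, a list of three; "turn": the turn about the tool's z in rad; "claw": the opening, from 0 (shut) to 1 (fully open). A call has 1 to 12 rows; each row shifts and turns the commanded pose from where the row before left it, along the tool's axes as they then stand; what a row does not reach is not made up. A row lasts 1/8 s, in which the tool goes at most 62.5 mm and 10.7 degrees, less where a joint would pass 70% of its speed; a pose out of reach is approached as far as the arm can. A call is refused whole if a number of a shift passes 62.5 or a number of a turn 0.188, either way. A call with a gripper value outside its range is refused whole. The fingers move at their own pace and stop on an object; the grip force is fixed at half the most. Time passes only in rows, so rows that do not move let the fingers close. It gives the time, the measured TCP pose, the force, the opening and the grip force at its end, in the units of the state.
- monitor.sense(): the state, without advancing time (a new reading comes with each control period).
- cams.capture(name): name is "side" or "top" or "wrist"; returns a dict with "color" (400x640x3 uint8, red, green, blue), "range_z" (400x640 float32, m along the optical axis (not along the pixel's ray), 0 where there is no reading), "vertical_fov" (degrees; the focal length in pixels is half the picture's height over the tangent of half this angle, whatever the lens; pixels are square), "cx", "cy" (the principal point, pixels), "extrinsics" (4x4, takes a point from camera to world coordinates). Camera axes: x right, y down, z forward; pixel columns grow to the right and rows downward; lengths in m; the calibration is good to about 2 mm. The wrist camera is an equidistant fisheye: a pixel r from the principal point sees the ray r / f radians off the axis. A picture is of the moment at which its call begins.
- ticket.finish_job(): hands the job in; it is judged then, once.
The state is a dict: "time_s": time; "joints": joint angles; "joint_velocities": joint speeds; "effort": joint torques, N m; "tcp_pos": TCP position; "ee_rot": TCP orientation; "wrist_force": force on the tool from outside, world axes, zero at the start; "moment": the same for the moment, N m; "gripper_width": opening from 0.0 (shut) to 1.0 (fully open); "gripper_force": force on a finger pad.
Only numpy, scipy, OpenCV 4.12 (cv2) and the standard library are available. Lean on these libraries where they do the work, as an engineer would, in place of code of your own. Each camera call takes 0.05 s, during which the arm holds its last target. There are 200 camera calls.

TASK

The four glazed beakers are mixed up: each stands on another colour's tile. Move every beaker to the middle of the tile of its own colour, upright, parking beakers on the empty white tile on the way as needed. Set them down gently without dropping them, never on the bench or lying over, and do not disturb the unfired brown vase.

Things in the scene. Friction and masses are not known exactly. Their poses are not given: they have to be found in the camera images.
- beaker_blue_mid (a point): Loose glazed stoneware beaker, blue inside and out with a bare clay foot: round, open-topped, 58 mm outside diameter with straight walls 4 mm thick, 75 mm tall, about 0.17 kg. The point is on its axis half-way up (37.5 mm above its underside); z is its axis, up when upright. It starts on a tile of another colour and belongs on the blue tile.
- beaker_yellow_mid (a point): Loose glazed stoneware beaker, yellow inside and out with a bare clay foot: round, open-topped, 58 mm outside diameter with straight walls 4 mm thick, 75 mm tall, about 0.17 kg. The point is on its axis half-way up (37.5 mm above its underside); z is its axis, up when upright. It starts on a tile of another colour and belongs on the yellow tile.
- beaker_green_mid (a point): Loose glazed stoneware beaker, green inside and out with a bare clay foot: round, open-topped, 58 mm outside diameter with straight walls 4 mm thick, 75 mm tall, about 0.17 kg. The point is on its axis half-way up (37.5 mm above its underside); z is its axis, up when upright. It starts on a tile of another colour and belongs on the green tile.
- beaker_red_mid (a point): Loose glazed stoneware beaker, red inside and out with a bare clay foot: round, open-topped, 58 mm outside diameter with straight walls 4 mm thick, 75 mm tall, about 0.17 kg. The point is on its axis half-way up (37.5 mm above its underside); z is its axis, up when upright. It starts on a tile of another colour and belongs on the red tile.
- tile_blue: Fixed square kiln tile, 104 x 104 mm and 12 mm thick, with a blue glazed top; home of the blue beaker. Origin at the centre of its underside, on the bench top; x and y along its edges, z up.
- tile_yellow: Fixed square kiln tile, 104 x 104 mm and 12 mm thick, with a yellow glazed top; home of the yellow beaker. Origin at the centre of its underside, on the bench top; x and y along its edges, z up.
- tile_green: Fixed square kiln tile, 104 x 104 mm and 12 mm thick, with a green glazed top; home of the green beaker. Origin at the centre of its underside, on the bench top; x and y along its edges, z up.
- tile_red: Fixed square kiln tile, 104 x 104 mm and 12 mm thick, with a red glazed top; home of the red beaker. Origin at the centre of its underside, on the bench top; x and y along its edges, z up.
- tile_spare: Fixed square kiln tile, 104 x 104 mm and 12 mm thick, with a plain white top, empty at the start: the spare tile for parking. Origin at the centre of its underside, on the bench top; x and y along its edges, z up.
- vase: Loose, unfired brown clay vase, 115 mm tall, 72 mm at its widest, standing upright on the bench near the tiles, not to be disturbed. Origin at the centre of its underside, z up.

How it is judged:
By the outcome, as a careful person would: the job done as asked, in the order asked, and still so for the second after the job is handed in, with the robot touching nothing.
It also fails if it takes over 144 s, if anything falls off the work surface, if the arm or the gripper's body presses on something with over 40 N, if the wrist force passes 120 N, or if a joint passes its speed limit or range.

## Working session

There is one attempt and no reset: what is moved stays moved. The work goes in short steps, Python scripts to look and compute and a tool call to move; the robot and the scene stay as the last step left them, time stands still between calls to the robot, and variables do not carry over. Pictures are saved under pics/ and viewed, at most 14 in all, crops included, and the job is handed in when it is done.

Besides the shell and the picture viewer there is one more tool, called after ">>>" as name([rows], argument=value, ...), one row to a line, values as JSON. drive_tool: Moves the arm, as the interface text tells. Its arguments: {"type":"object","properties":{"moves":{"type":"array","items":{"type":"object","properties":{"delta_pos":{"type":"array","items":{"type":"number"}},"turn":{"type":"number"},"claw":{"type":"number"}}}}},"required":["moves"]}

```bash
mkdir -p pics; cat > h.py <<'E'
import numpy as np, cv2
from station import monitor, cams, ticket
def cap(n, name):
    c=cams.capture(n); cv2.imwrite(f'pics/{name}.png', c['color'][:,:,::-1]); np.save(f'pics/{name}.npy',c,allow_pickle=True); return c
def world(c):
    f=200/np.tan(np.radians(c['vertical_fov'])/2)
    v,u=np.mgrid[0:400,0:640]; z=c['range_z']
    P=np.stack([(u-c['cx'])/f*z,(v-c['cy'])/f*z,z],-1)
    E=np.array(c['extrinsics']); return P@E[:3,:3].T+E[:3,3]
E
python3 - <<'E'
from h import *
s=monitor.sense(); print(s)
for n in('top','side'):
    c=cap(n,n+'0'); print(n,c['vertical_fov'],np.array(c['extrinsics']).round(3).tolist())
E
```

```text
{'time_s': 0.0, 'joints': array([ 8.30553596e+01,  2.20910465e+01,  3.80329847e-01, -2.83463468e-02,
       -6.84109656e+01, -1.48152343e+01]), 'joint_velocities': array([-0.03962796,  0.03689645, -0.03246514, -0.02171818, -0.09326115,
        0.16303932]), 'effort': array([-7.98387355e-04, -3.90665460e+01,  1.87403798e+01,  4.22013626e+00,
        1.09401857e-02, -2.00142672e-04]), 'tcp_pos': array([0.23147468, 0.57991305, 0.22146202]), 'ee_rot': array([[ 9.28678030e-01, -3.70886247e-01, -7.13433418e-04],
       [-3.70886920e-01, -9.28675767e-01, -2.05250979e-03],
       [ 9.86993264e-05,  2.17072387e-03, -9.99997639e-01]]), 'wrist_force': array([-0.09462739, -0.35490354,  0.13997028]), 'moment': array([ 0.01154943,  0.02346421, -0.00548949]), 'gripper_force': 0.0, 'gripper_width': 0.9988137276061182}
top 54.91785246991135 [[0.024, -0.998, 0.064, 0.47], [-1.0, -0.024, -0.001, 0.016], [0.003, -0.064, -0.998, 1.018], [0.0, 0.0, 0.0, 1.0]]
side 57.34264589178528 [[0.998, -0.042, 0.052, 0.492], [-0.066, -0.741, 0.668, -0.653], [0.011, -0.67, -0.743, 0.782], [0.0, 0.0, 0.0, 1.0]]
```

View pics/top0.png

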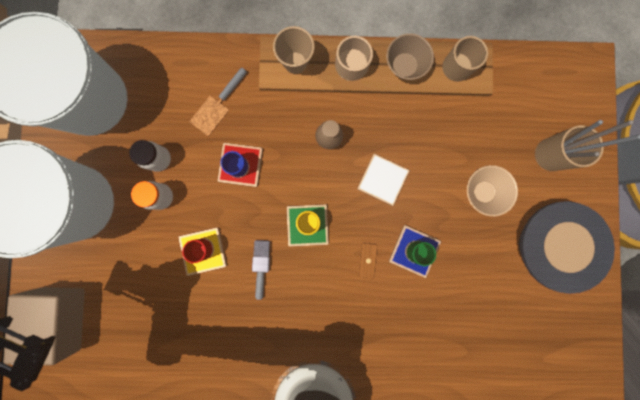

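View pics/side0.png

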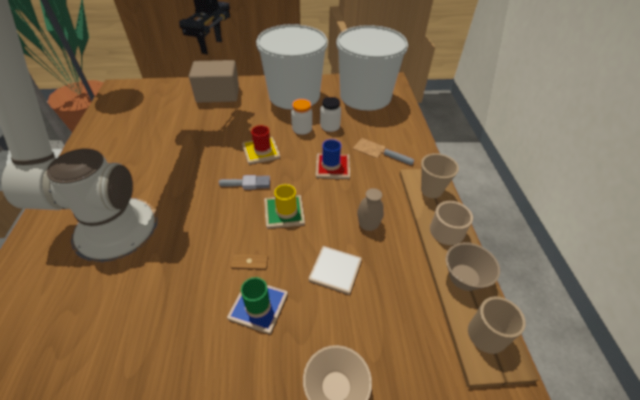

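```bash
python3 - <<'E'
from h import *
from scipy.optimize import least_squares
cs={n:np.load(f'pics/{n}0.npy',allow_pickle=True).item() for n in('top','side')}
W={n:world(c) for n,c in cs.items()}
t=W['top']; s=W['side']
# approx px in top/side
tiles=dict(red=(240,165),yellow=(202,251),green=(308,226),blue=(416,252),spare=(384,179))
print('bench z',t[300,300],t[120,550], s[280,200])
for k,(u,v) in tiles.items():
    near=t[v,u].copy()
    for n in W:
        w=W[n]; col=cs[n]['color'].reshape(-1,3)
        P=w.reshape(-1,3); ok=(cs[n]['range_z'].ravel()>0)
        d=np.hypot(P[:,0]-near[0],P[:,1]-near[1])
        m=ok&(d<.085)&(P[:,2]>.007)&(P[:,2]<.018)
        r=cv2.minAreaRect(P[m][:,:2].astype(np.float32)*1000)
        print(k,n,'c',np.round(r[0],1),'size',np.round(r[1],1),'ang',round(r[2],1),m.sum(),'z',np.median(P[m][:,2]).round(4), end=' | ')
        m=ok&(d<.085)&(P[:,2]>.081)&(P[:,2]<.095)
        if m.sum()>8:
            Q=P[m][:,:2]*1000
            c,rad=cv2.minEnclosingCircle(Q.astype(np.float32))
            f=least_squares(lambda p:np.hypot(*(Q-p).T)-27,Q.mean(0),loss='soft_l1').x
            print('bk',np.round(c,1),round(rad,1),f.round(1),m.sum(),np.median(P[m][:,2]).round(4),end='')
        print()
# heights map
P=t.reshape(-1,3)
g={}
x=np.arange(.2,.9,.04); y=np.arange(.56,-.48,-.04)
print('cols y',y.round(2))
for a in x[::-1]:
    print(round(a,2),*[ '%3d'%(np.nanmax(np.r_[-1,P[(abs(P[:,0]-a)<.02)&(abs(P[:,1]-b)<.02)&(P[:,2]>-.05)][:,2]])*1000) for b in y])
E
```

```text
bench z [0.26156497 0.0412131  0.00290686] [ 0.7540862  -0.62026205 -0.00317469] [ 0.25006701 -0.176771   -0.00127201]
red top c [610.4 210.8] size [104.2 104.1] ang 83.8 979 z 0.0119 | bk [604.5 214.6] 29.2 [603.9 214.4] 134 0.0863
red side c [609.3 206. ] size [108.8 104. ] ang 82.9 510 z 0.0127 | bk [606.  211.2] 30.7 [604.1 210.8] 100 0.086
yellow top c [380.8 300.2] size [104.1 105.3] ang 14.5 992 z 0.0119 | bk [387.1 298.3] 29.6 [387.6 297.9] 142 0.0862
yellow side c [380.9 294.9] size [103.5 108.5] ang 14.1 430 z 0.0128 | bk [388.1 295.3] 30.7 [387.1 294.3] 97 0.086
green top c [455.4  28.7] size [103.9 104. ] ang 4.4 1139 z 0.0118 | bk [462.   26.6] 28.7 [462.3  26.8] 106 0.0867
green side c [455.5  24.6] size [104.  108.6] ang 4.2 671 z 0.0126 | bk [461.   23.7] 30.4 [462.   22.9] 123 0.0861
blue top c [ 394.1 -253.5] size [105.2 103.7] ang 67.4 995 z 0.0118 | bk [ 393.5 -254.9] 29.2 [ 393.9 -254.9] 131 0.0859
blue side c [ 394. -257.] size [104.5 104.7] ang 68.1 1141 z 0.0125 | bk [ 394.1 -258.5] 29.4 [ 394.  -259.5] 200 0.0865
spare top c [ 580.1 -168.3] size [104.5 104. ]
[... 1528 characters left out ...]
  89  14   3   6   4  13  86  88  15   4   3   5
0.4 222   4   4   3   6  15  93  90  16   4  21  22  16  17  17  13   4  10  11  15  90  89  15   4   5   4
0.36   5   4   5   5   5  15  90  90  15   4  25  25   5   4   4   4   4  12  11  17  90  89   4   3   5   7
0.32   4   4   4   5   4  10  16  16  10   5  23  21   4   6   5   4   4  11   9   5  13  15   4   4   4   5
0.28 309   4   4   4   4   5   5   5   4   4  24  16   6   4   3   5   5   4   4   5   5   4   5   4   5   4
0.24 336 337 338   4   4   5   4   4   5   4   5   4   5   4   5   5   5   4   4   4   4   4   5   6   5   4
0.2 335 337 337   5   4   4   4   5   6   4   4   5   5   6   4   3   6   4   6   3   4   4   4   3   3   4
```

>>> drive_tool([
  {"delta_pos":[0,0,0],"turn":-0.127,"claw":1},
  {"delta_pos":[0,0,0],"turn":-0.127,"claw":1},
  {"delta_pos":[0,0,0],"turn":-0.126,"claw":1},
  {"delta_pos":[15,30,0],"turn":0,"claw":1},
  {"delta_pos":[25,48,0],"turn":0,"claw":1},
  {"delta_pos":[25,48,0],"turn":0,"claw":1},
  {"delta_pos":[25,48,0],"turn":0,"claw":1},
  {"delta_pos":[25,48,0],"turn":0,"claw":1},
  {"delta_pos":[25,48,0],"turn":0,"claw":1},
  {"delta_pos":[25,48,0],"turn":0,"claw":1},
  {"delta_pos":[25,48,0],"turn":0,"claw":1},
  {"delta_pos":[25,48,0],"turn":0,"claw":1},
])

```text
time_s: 1.6
tcp_pos: [0.4471, 0.1648, 0.2224]
ee_rot: [[1.0, 0.001, -0.0], [0.001, -1.0, -0.0], [-0.0, 0.0, -1.0]]
wrist_force: [1.1, 0.2, -0.3]
gripper_width: 0.997
gripper_force: 0.0
```

>>> drive_tool([
  {"delta_pos":[-4,30,0],"turn":0,"claw":1},
  {"delta_pos":[-6,48,0],"turn":0,"claw":1},
  {"delta_pos":[-6,48,0],"turn":0,"claw":1},
  {"delta_pos":[-6,48,0],"turn":0,"claw":1},
  {"delta_pos":[-6,48,0],"turn":0,"claw":1},
  {"delta_pos":[-6,48,0],"turn":0,"claw":1},
  {"delta_pos":[-6,48,0],"turn":0,"claw":1},
  {"delta_pos":[-6,48,0],"turn":0,"claw":1},
  {"delta_pos":[-6,40,0],"turn":0,"claw":1},
  {"delta_pos":[-1,16,0],"turn":0,"claw":1},
  {"delta_pos":[0,0,20],"turn":0,"claw":1},
  {"delta_pos":[0,0,20],"turn":0,"claw":1},
])

```text
time_s: 3.1
tcp_pos: [0.3938, -0.2553, 0.1819]
ee_rot: [[1.0, -0.0, 0.0], [-0.0, -1.0, 0.0], [0.0, -0.0, -1.0]]
wrist_force: [0.3, 0.0, -0.8]
gripper_width: 1.001
gripper_force: 0.0
```

```bash
python3 - <<'E'
from h import *
print(monitor.sense()['tcp_pos'])
c=cap('wrist','w1');print(np.array(c['extrinsics']).round(3).tolist(),c['vertical_fov'],c['cx'],c['cy'])
E
```

```text
[ 0.39384243 -0.25529498  0.18194776]
[[-0.0, -0.967, -0.255, 0.465], [-1.0, 0.0, 0.001, -0.256], [-0.001, 0.255, -0.967, 0.344], [0.0, 0.0, 0.0, 1.0]] 65.70646984690485 316.8217463019162 202.30983122933685
```

View pics/w1.png

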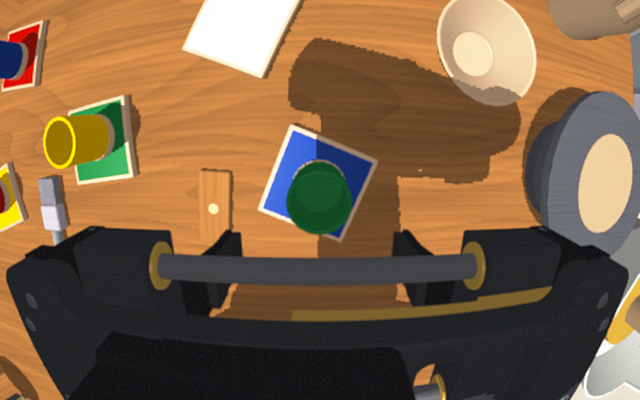

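```bash
cat >> h.py <<'E'
def wworld(c):
    f=200/np.tan(np.radians(c['vertical_fov'])/2)
    v,u=np.mgrid[0:400,0:640]; a=u-c['cx'];b=v-c['cy'];r=np.hypot(a,b)+1e-9;th=r/f
    z=c['range_z']; k=np.tan(th)/r
    E=np.array(c['extrinsics']); return np.stack([a*k*z,b*k*z,z],-1)@E[:3,:3].T+E[:3,3]
def meas(c,P,near,tile=True):
    P=P.reshape(-1,3);ok=c['range_z'].ravel()>0
    d=np.hypot(P[:,0]-near[0],P[:,1]-near[1]); out=[]
    m=ok&(d<.085)&(P[:,2]>.007)&(P[:,2]<.018)
    if m.sum()>20:
        r=cv2.minAreaRect(P[m][:,:2].astype(np.float32)*1000); out+=['tile',np.round(r[0],1),np.round(r[1],1)]
    m=ok&(d<.07)&(P[:,2]>.081)&(P[:,2]<.095)
    if m.sum()>20:
        q,rad=cv2.minEnclosingCircle(P[m][:,:2].astype(np.float32)*1000); out+=['bk',np.round(q,1),round(rad,1),np.median(P[m][:,2]).round(4)]
    print(*out)
E
python3 - <<'E'
from h import *
c=np.load('pics/w1.npy',allow_pickle=True).item();P=wworld(c)
for n in((.394,-.256),(.58,-.17),(.456,.027)): meas(c,P,n)
E
```

```text
tile [ 396.3 -254.7] [104.5 105.1] bk [ 395.7 -256.9] 29.2 0.0863
tile [ 579.7 -168.9] [104.9  99.9]
tile [457.4  26.4] [105.6 105. ] bk [464.3  25.1] 29.9 0.086
```

>>> drive_tool([
  {"delta_pos":[1,2,20],"claw":1},
  {"delta_pos":[0,0,30],"claw":1},
  {"delta_pos":[0,0,30],"claw":1},
  {"delta_pos":[0,0,30],"claw":1},
  {"delta_pos":[0,0,20],"claw":1},
  {"delta_pos":[0,0,7],"claw":1},
  {"delta_pos":[0,0,0],"claw":0.8},
  {"delta_pos":[0,0,0],"claw":0.7},
  {"delta_pos":[0,0,0],"claw":0.6},
  {"delta_pos":[0,0,0],"claw":0.5},
  {"delta_pos":[0,0,0],"claw":0.5},
  {"delta_pos":[0,0,0],"claw":0.5},
])

```text
invalid input
```

>>> drive_tool([
  {"delta_pos":[1,2,20],"turn":0,"claw":1},
  {"delta_pos":[0,0,30],"turn":0,"claw":1},
  {"delta_pos":[0,0,30],"turn":0,"claw":1},
  {"delta_pos":[0,0,30],"turn":0,"claw":1},
  {"delta_pos":[0,0,20],"turn":0,"claw":1},
  {"delta_pos":[0,0,7],"turn":0,"claw":1},
  {"delta_pos":[0,0,0],"turn":0,"claw":0.8},
  {"delta_pos":[0,0,0],"turn":0,"claw":0.7},
  {"delta_pos":[0,0,0],"turn":0,"claw":0.6},
  {"delta_pos":[0,0,0],"turn":0,"claw":0.5},
  {"delta_pos":[0,0,0],"turn":0,"claw":0.5},
  {"delta_pos":[0,0,0],"turn":0,"claw":0.5},
])

```text
time_s: 4.65
tcp_pos: [0.3952, -0.2576, 0.0462]
ee_rot: [[1.0, 0.0, 0.001], [0.0, -1.0, -0.0], [0.001, 0.0, -1.0]]
wrist_force: [-1.2, 1.6, 6.2]
gripper_width: 0.67
gripper_force: 30.0
```

>>> drive_tool([
  {"delta_pos":[0,0,-8],"turn":0,"claw":0.5},
  {"delta_pos":[0,0,-16],"turn":0,"claw":0.5},
  {"delta_pos":[0,0,-20],"turn":0,"claw":0.5},
  {"delta_pos":[0,0,-16],"turn":0,"claw":0.5},
  {"delta_pos":[20,-9,0],"turn":0,"claw":0.5},
  {"delta_pos":[34,-16,0],"turn":0,"claw":0.5},
  {"delta_pos":[40,-19,0],"turn":0,"claw":0.5},
  {"delta_pos":[40,-19,0],"turn":0,"claw":0.5},
  {"delta_pos":[32,-15,0],"turn":0,"claw":0.5},
  {"delta_pos":[19,-9,0],"turn":0,"claw":0.5},
  {"delta_pos":[0,0,10],"turn":0,"claw":0.5},
  {"delta_pos":[0,0,20],"turn":0,"claw":0.5},
])

```text
time_s: 6.15
tcp_pos: [0.5796, -0.1701, 0.0744]
ee_rot: [[1.0, 0.0, -0.001], [0.0, -1.0, 0.0], [-0.001, -0.0, -1.0]]
wrist_force: [-0.5, -0.9, -2.8]
gripper_width: 0.665
gripper_force: 30.0
```

>>> drive_tool([
  {"delta_pos":[0,0,14],"turn":0,"claw":0.5},
  {"delta_pos":[0,0,8],"turn":0,"claw":0.5},
  {"delta_pos":[0,0,3],"turn":0,"claw":0.5},
  {"delta_pos":[0,0,1],"turn":0,"claw":0.5},
  {"delta_pos":[0,0,0.5],"turn":0,"claw":0.5},
  {"delta_pos":[0,0,0],"turn":0,"claw":0.5},
  {"delta_pos":[0,0,0],"turn":0,"claw":0.5},
])

```text
time_s: 7.02
tcp_pos: [0.58, -0.1705, 0.0494]
ee_rot: [[1.0, 0.0, 0.001], [0.0, -1.0, -0.0], [0.001, 0.0, -1.0]]
wrist_force: [0.3, 0.2, -2.4]
gripper_width: 0.672
gripper_force: 30.0
```

>>> drive_tool([
  {"delta_pos":[0,0,1],"turn":0,"claw":0.5},
  {"delta_pos":[0,0,1],"turn":0,"claw":0.5},
  {"delta_pos":[0,0,0],"turn":0,"claw":0.5},
])

```text
time_s: 7.4
tcp_pos: [0.5797, -0.1705, 0.0469]
ee_rot: [[1.0, 0.0, -0.0], [0.0, -1.0, 0.0], [-0.0, -0.0, -1.0]]
wrist_force: [0.3, 0.9, -2.9]
gripper_width: 0.67
gripper_force: 30.0
```

>>> drive_tool([
  {"delta_pos":[0,0,1],"turn":0,"claw":0.5},
  {"delta_pos":[0,0,0],"turn":0,"claw":0.5},
])

```text
time_s: 7.65
tcp_pos: [0.5799, -0.1705, 0.0463]
ee_rot: [[1.0, 0.0, 0.0], [0.0, -1.0, -0.0], [0.0, 0.0, -1.0]]
wrist_force: [-0.5, 0.5, -0.6]
gripper_width: 0.673
gripper_force: 30.0
```

>>> drive_tool([
  {"delta_pos":[0,0,0.5],"turn":0,"claw":0.5},
  {"delta_pos":[0,0,0],"turn":0,"claw":0.72},
  {"delta_pos":[0,0,0],"turn":0,"claw":0.8},
  {"delta_pos":[0,0,0],"turn":0,"claw":0.9},
  {"delta_pos":[0,0,0],"turn":0,"claw":1},
  {"delta_pos":[0,0,0],"turn":0,"claw":1},
  {"delta_pos":[0,0,-15],"turn":0,"claw":1},
  {"delta_pos":[0,0,-30],"turn":0,"claw":1},
  {"delta_pos":[0,0,-40],"turn":0,"claw":1},
  {"delta_pos":[0,0,-40],"turn":0,"claw":1},
])

```text
time_s: 8.9
tcp_pos: [0.5799, -0.1706, 0.173]
ee_rot: [[1.0, 0.0, 0.001], [0.0, -1.0, -0.0], [0.001, 0.0, -1.0]]
wrist_force: [1.2, -0.2, 1.1]
gripper_width: 0.999
gripper_force: 0.0
```

```bash
python3 - <<'E'
from h import *
c=cap('top','t1');meas(c,world(c),(.58,-.17))
c=cap('wrist','w2');P=wworld(c)
for n in((.58,-.17),(.605,.212),(.394,-.255)): meas(c,P,n)
E
```

```text
tile [ 542.3 -172.6] [ 63.1 114.7] bk [ 558.9 -170.9] 20.4 0.0862
tile [ 582.2 -169.7] [105.3 105. ] bk [ 580.3 -170.2] 29.2 0.0863
tile [612.1 207.8] [105.5 103.9] bk [605.5 213.1] 30.6 0.0856
tile [ 445.2 -254.1] [84.6 35.4]
```

>>> drive_tool([
  {"delta_pos":[0,-25,0],"turn":0,"claw":1},
  {"delta_pos":[0,-45,0],"turn":0,"claw":1},
  {"delta_pos":[0,-50,0],"turn":0,"claw":1},
  {"delta_pos":[0,-50,0],"turn":0,"claw":1},
  {"delta_pos":[5,-50,0],"turn":0,"claw":1},
  {"delta_pos":[5,-50,0],"turn":0,"claw":1},
  {"delta_pos":[5,-50,0],"turn":0,"claw":1},
  {"delta_pos":[5,-40,0],"turn":0,"claw":1},
  {"delta_pos":[5,-22,0],"turn":0,"claw":1},
  {"delta_pos":[0,0,0],"turn":0,"claw":1},
])

```text
time_s: 10.25
tcp_pos: [0.6049, 0.2125, 0.1704]
ee_rot: [[1.0, 0.002, -0.0], [0.002, -1.0, -0.0], [-0.0, 0.0, -1.0]]
wrist_force: [-1.4, -1.1, 0.9]
gripper_width: 1.0
gripper_force: 0.0
```

```bash
python3 - <<'E'
from h import *
c=cap('wrist','w3');P=wworld(c)
for n in((.611,.209),(.387,.297),(.456,.027)): meas(c,P,n)
print(monitor.sense()['tcp_pos'])
E
```

```text
tile [612.6 209.3] [105.  104.1] bk [606.1 214.1] 29.3 0.0862
tile [439.6 286.8] [10.6 54.5]

[0.6046255  0.2114285  0.17045649]
```

View pics/w3.png

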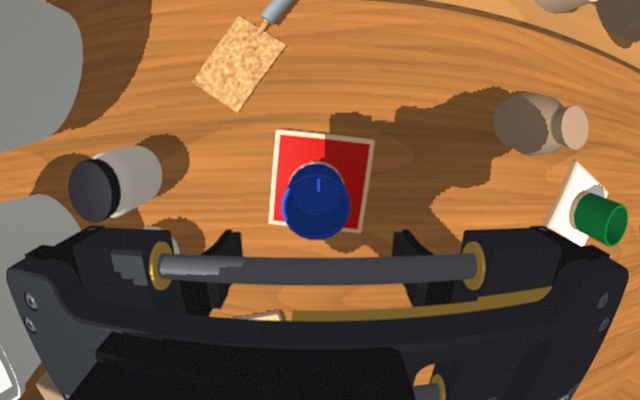

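>>> drive_tool([
  {"delta_pos":[0.5,-1.5,20],"turn":0,"claw":1},
  {"delta_pos":[0,0,30],"turn":0,"claw":1},
  {"delta_pos":[0,0,30],"turn":0,"claw":1},
  {"delta_pos":[0,0,27],"turn":0,"claw":1},
  {"delta_pos":[0,0,13],"turn":0,"claw":1},
  {"delta_pos":[0,0,4.5],"turn":0,"claw":1},
  {"delta_pos":[0,0,0],"turn":0,"claw":0.8},
  {"delta_pos":[0,0,0],"turn":0,"claw":0.7},
  {"delta_pos":[0,0,0],"turn":0,"claw":0.6},
  {"delta_pos":[0,0,0],"turn":0,"claw":0.5},
  {"delta_pos":[0,0,0],"turn":0,"claw":0.5},
  {"delta_pos":[0,0,0],"turn":0,"claw":0.5},
])

```text
time_s: 11.8
tcp_pos: [0.6055, 0.2133, 0.0466]
ee_rot: [[1.0, 0.001, 0.001], [0.001, -1.0, 0.0], [0.001, -0.0, -1.0]]
wrist_force: [-1.2, -0.3, 3.5]
gripper_width: 0.651
gripper_force: 30.0
```

>>> drive_tool([
  {"delta_pos":[0,0,-8],"turn":0,"claw":0.5},
  {"delta_pos":[0,0,-20],"turn":0,"claw":0.5},
  {"delta_pos":[0,0,-32],"turn":0,"claw":0.5},
  {"delta_pos":[0,0,-36],"turn":0,"claw":0.5},
  {"delta_pos":[0,0,-24],"turn":0,"claw":0.5},
  {"delta_pos":[-8,18.5,0],"turn":0,"claw":0.5},
  {"delta_pos":[-16,35,0],"turn":0,"claw":0.5},
  {"delta_pos":[-20,45,0],"turn":0,"claw":0.5},
  {"delta_pos":[-20,45,0],"turn":0,"claw":0.5},
  {"delta_pos":[-20,45,0],"turn":0,"claw":0.5},
  {"delta_pos":[-20,45,0],"turn":0,"claw":0.5},
  {"delta_pos":[-20,45,0],"turn":0,"claw":0.5},
])

```text
time_s: 13.3
tcp_pos: [0.4782, -0.0676, 0.1645]
ee_rot: [[1.0, -0.001, -0.004], [-0.001, -1.0, -0.0], [-0.004, 0.0, -1.0]]
wrist_force: [1.4, -0.4, -2.2]
gripper_width: 0.653
gripper_force: 30.0
```

>>> drive_tool([
  {"delta_pos":[-20,45,0],"turn":0,"claw":0.5},
  {"delta_pos":[-20,45,0],"turn":0,"claw":0.5},
  {"delta_pos":[-20,45,0],"turn":0,"claw":0.5},
  {"delta_pos":[-16,35,0],"turn":0,"claw":0.5},
  {"delta_pos":[-10,20,0],"turn":0,"claw":0.5},
  {"delta_pos":[0,0,10],"turn":0,"claw":0.5},
  {"delta_pos":[0,0,30],"turn":0,"claw":0.5},
  {"delta_pos":[0,0,35],"turn":0,"claw":0.5},
  {"delta_pos":[0,0,25],"turn":0,"claw":0.5},
  {"delta_pos":[0,0,12],"turn":0,"claw":0.5},
  {"delta_pos":[0,0,4],"turn":0,"claw":0.5},
  {"delta_pos":[0,0,0],"turn":0,"claw":0.5},
])

```text
time_s: 14.8
tcp_pos: [0.3957, -0.2555, 0.0504]
ee_rot: [[1.0, 0.001, 0.001], [0.001, -1.0, -0.0], [0.001, 0.0, -1.0]]
wrist_force: [0.7, -0.3, -2.4]
gripper_width: 0.648
gripper_force: 30.0
```

>>> drive_tool([
  {"delta_pos":[0,0,1.5],"turn":0,"claw":0.5},
  {"delta_pos":[0,0,1],"turn":0,"claw":0.5},
  {"delta_pos":[0,0,1],"turn":0,"claw":0.5},
  {"delta_pos":[0,0,0.5],"turn":0,"claw":0.5},
  {"delta_pos":[0,0,0],"turn":0,"claw":0.5},
])

```text
time_s: 15.42
tcp_pos: [0.3954, -0.2556, 0.0465]
ee_rot: [[1.0, 0.0, 0.0], [0.0, -1.0, -0.0], [0.0, 0.0, -1.0]]
wrist_force: [-1.7, 1.0, 3.3]
gripper_width: 0.65
gripper_force: 30.0
```

>>> drive_tool([
  {"delta_pos":[0,0,0],"turn":0,"claw":0.72},
  {"delta_pos":[0,0,0],"turn":0,"claw":0.8},
  {"delta_pos":[0,0,0],"turn":0,"claw":0.9},
  {"delta_pos":[0,0,0],"turn":0,"claw":1},
  {"delta_pos":[0,0,0],"turn":0,"claw":1},
  {"delta_pos":[0,0,-15],"turn":0,"claw":1},
  {"delta_pos":[0,0,-30],"turn":0,"claw":1},
  {"delta_pos":[0,0,-40],"turn":0,"claw":1},
  {"delta_pos":[0,0,-40],"turn":0,"claw":1},
  {"delta_pos":[0,0,0],"turn":0,"claw":1},
])

```text
time_s: 16.68
tcp_pos: [0.3974, -0.2562, 0.1743]
ee_rot: [[1.0, 0.001, 0.008], [0.001, -1.0, -0.002], [0.008, 0.002, -1.0]]
wrist_force: [-0.4, 0.3, -0.7]
gripper_width: 1.001
gripper_force: 0.0
```

```bash
python3 - <<'E'
from h import *
c=cap('wrist','w4');P=wworld(c)
for n in((.395,-.255),(.58,-.17),(.456,.027)): meas(c,P,n)
print(monitor.sense()['tcp_pos'])
E
```

```text
tile [ 396.3 -254.7] [105.  104.8] bk [ 396.1 -255.4] 29.2 0.0862
tile [ 580.3 -169.2] [105.2 101.7] bk [ 578.3 -170.4] 28.9 0.0863
tile [457.3  27.3] [104.5 106.1] bk [464.5  25.5] 30.5 0.086
[ 0.39596971 -0.25559979  0.17226688]
```

>>> drive_tool([
  {"delta_pos":[6,-24,0],"turn":0,"claw":1},
  {"delta_pos":[6,-44,0],"turn":0,"claw":1},
  {"delta_pos":[6,-50,0],"turn":0,"claw":1},
  {"delta_pos":[6,-50,0],"turn":0,"claw":1},
  {"delta_pos":[0,-50,0],"turn":0,"claw":1},
  {"delta_pos":[0,-50,0],"turn":0,"claw":1},
  {"delta_pos":[0,-50,0],"turn":0,"claw":1},
  {"delta_pos":[-6,-50,0],"turn":0,"claw":1},
  {"delta_pos":[-6,-50,0],"turn":0,"claw":1},
  {"delta_pos":[-6,-50,0],"turn":0,"claw":1},
  {"delta_pos":[-6,-50,0],"turn":0,"claw":1},
  {"delta_pos":[-8,-33,0],"turn":0,"claw":1},
])

```text
time_s: 18.23
tcp_pos: [0.3862, 0.2969, 0.1694]
ee_rot: [[1.0, 0.001, -0.002], [0.001, -1.0, -0.002], [-0.002, 0.002, -1.0]]
wrist_force: [-0.0, -0.4, -0.0]
gripper_width: 1.0
gripper_force: 0.0
```

```bash
python3 - <<'E'
from h import *
c=cap('wrist','w5');P=wworld(c)
for n in((.382,.298),(.612,.209),(.456,.027)): meas(c,P,n)
print(monitor.sense()['tcp_pos'])
E
```

```text
tile [382.8 299.1] [104.8 105. ] bk [389.3 297.5] 29.3 0.0862
tile [583.6 212.7] [104.7  48.2]
tile [457.   28.2] [105.  105.6] bk [464.2  26.2] 29.6 0.0854
[0.38637747 0.29971093 0.16946135]
```

>>> drive_tool([
  {"delta_pos":[1,-1,20],"turn":0,"claw":1},
  {"delta_pos":[0,0,30],"turn":0,"claw":1},
  {"delta_pos":[0,0,30],"turn":0,"claw":1},
  {"delta_pos":[0,0,27],"turn":0,"claw":1},
  {"delta_pos":[0,0,13],"turn":0,"claw":1},
  {"delta_pos":[0,0,5],"turn":0,"claw":1},
  {"delta_pos":[0,0,0],"turn":0,"claw":0.8},
  {"delta_pos":[0,0,0],"turn":0,"claw":0.7},
  {"delta_pos":[0,0,0],"turn":0,"claw":0.6},
  {"delta_pos":[0,0,0],"turn":0,"claw":0.5},
  {"delta_pos":[0,0,0],"turn":0,"claw":0.5},
  {"delta_pos":[0,0,0],"turn":0,"claw":0.5},
])

```text
time_s: 19.77
tcp_pos: [0.3885, 0.2969, 0.0466]
ee_rot: [[1.0, 0.001, 0.001], [0.001, -1.0, 0.001], [0.001, -0.001, -1.0]]
wrist_force: [-0.9, -0.2, 4.7]
gripper_width: 0.664
gripper_force: 30.0
```

>>> drive_tool([
  {"delta_pos":[0,0,-8],"turn":0,"claw":0.5},
  {"delta_pos":[0,0,-22],"turn":0,"claw":0.5},
  {"delta_pos":[0,0,-30],"turn":0,"claw":0.5},
  {"delta_pos":[0,0,-20],"turn":0,"claw":0.5},
  {"delta_pos":[15,6,0],"turn":0,"claw":0.5},
  {"delta_pos":[32,12.5,0],"turn":0,"claw":0.5},
  {"delta_pos":[44,17,0],"turn":0,"claw":0.5},
  {"delta_pos":[44,17,0],"turn":0,"claw":0.5},
  {"delta_pos":[44,17,0],"turn":0,"claw":0.5},
  {"delta_pos":[30,12.5,0],"turn":0,"claw":0.5},
  {"delta_pos":[14.5,6,0],"turn":0,"claw":0.5},
  {"delta_pos":[0,0,0],"turn":0,"claw":0.5},
])

```text
time_s: 21.28
tcp_pos: [0.6117, 0.2074, 0.1244]
ee_rot: [[1.0, -0.002, -0.002], [-0.002, -1.0, -0.001], [-0.002, 0.001, -1.0]]
wrist_force: [-0.3, -0.4, -1.6]
gripper_width: 0.664
gripper_force: 30.0
```

>>> drive_tool([
  {"delta_pos":[0,0,12],"turn":0,"claw":0.5},
  {"delta_pos":[0,0,25],"turn":0,"claw":0.5},
  {"delta_pos":[0,0,22],"turn":0,"claw":0.5},
  {"delta_pos":[0,0,12],"turn":0,"claw":0.5},
  {"delta_pos":[0,0,5],"turn":0,"claw":0.5},
  {"delta_pos":[0,0,0],"turn":0,"claw":0.5},
  {"delta_pos":[0,0,1],"turn":0,"claw":0.5},
  {"delta_pos":[0,0,1],"turn":0,"claw":0.5},
  {"delta_pos":[0,0,0.5],"turn":0,"claw":0.5},
  {"delta_pos":[0,0,0.5],"turn":0,"claw":0.5},
  {"delta_pos":[0,0,0],"turn":0,"claw":0.5},
])

```text
time_s: 22.65
tcp_pos: [0.6117, 0.2085, 0.047]
ee_rot: [[1.0, 0.0, -0.0], [0.0, -1.0, -0.0], [-0.0, 0.0, -1.0]]
wrist_force: [0.0, -0.2, -1.2]
gripper_width: 0.659
gripper_force: 30.0
```

Down 79 of 80; finish it and release.

>>> drive_tool([
  {"delta_pos":[0,0,0.5],"turn":0,"claw":0.5},
  {"delta_pos":[0,0,0.5],"turn":0,"claw":0.5},
  {"delta_pos":[0,0,0],"turn":0,"claw":0.5},
])

```text
time_s: 23.02
tcp_pos: [0.6119, 0.2085, 0.0467]
ee_rot: [[1.0, 0.0, 0.0], [0.0, -1.0, 0.0], [0.0, -0.0, -1.0]]
wrist_force: [-1.3, -0.2, 3.6]
gripper_width: 0.664
gripper_force: 30.0
```

>>> drive_tool([
  {"delta_pos":[0,0,0],"turn":0,"claw":0.72},
  {"delta_pos":[0,0,0],"turn":0,"claw":0.8},
  {"delta_pos":[0,0,0],"turn":0,"claw":0.9},
  {"delta_pos":[0,0,0],"turn":0,"claw":1},
  {"delta_pos":[0,0,0],"turn":0,"claw":1},
  {"delta_pos":[0,0,-15],"turn":0,"claw":1},
  {"delta_pos":[0,0,-30],"turn":0,"claw":1},
  {"delta_pos":[0,0,-40],"turn":0,"claw":1},
  {"delta_pos":[0,0,-40],"turn":0,"claw":1},
  {"delta_pos":[0,0,0],"turn":0,"claw":1},
  {"delta_pos":[0,0,0],"turn":0,"claw":1},
])

```text
time_s: 24.4
tcp_pos: [0.6114, 0.2084, 0.1715]
ee_rot: [[1.0, -0.0, 0.0], [-0.0, -1.0, 0.001], [0.0, -0.001, -1.0]]
wrist_force: [-0.5, 0.3, 0.2]
gripper_width: 0.998
gripper_force: 0.0
```

```bash
python3 - <<'E'
from h import *
c=cap('wrist','w6');P=wworld(c)
meas(c,P,(.612,.209))
E
```

```text
tile [612.4 209.6] [105.  105.2] bk [612.6 208.6] 29.2 0.0862
```

>>> drive_tool([
  {"delta_pos":[-16,20,0],"turn":0,"claw":1},
  {"delta_pos":[-28,35,0],"turn":0,"claw":1},
  {"delta_pos":[-30,37,0],"turn":0,"claw":1},
  {"delta_pos":[-30,37,0],"turn":0,"claw":1},
  {"delta_pos":[-28,34,0],"turn":0,"claw":1},
  {"delta_pos":[-16.5,20,0],"turn":0,"claw":1},
  {"delta_pos":[0,0,0],"turn":0,"claw":1},
  {"delta_pos":[0,0,0],"turn":0,"claw":1},
])

```text
time_s: 25.45
tcp_pos: [0.4637, 0.0258, 0.1708]
ee_rot: [[1.0, 0.0, -0.0], [0.0, -1.0, -0.0], [-0.0, 0.0, -1.0]]
wrist_force: [0.5, -0.4, 0.0]
gripper_width: 0.999
gripper_force: 0.0
```

```bash
python3 - <<'E'
from h import *
c=cap('wrist','w7');P=wworld(c)
meas(c,P,(.456,.027)); print(monitor.sense()['tcp_pos'])
E
```

```text
tile [457.1  27.4] [104.7 105.1] bk [464.1  25.6] 29.3 0.0863
[0.46388495 0.02600998 0.17074082]
```

>>> drive_tool([
  {"delta_pos":[0,0,20],"turn":0,"claw":1},
  {"delta_pos":[0,0,30],"turn":0,"claw":1},
  {"delta_pos":[0,0,30],"turn":0,"claw":1},
  {"delta_pos":[0,0,27],"turn":0,"claw":1},
  {"delta_pos":[0,0,13],"turn":0,"claw":1},
  {"delta_pos":[0,0,5],"turn":0,"claw":1},
  {"delta_pos":[0,0,0],"turn":0,"claw":0.8},
  {"delta_pos":[0,0,0],"turn":0,"claw":0.7},
  {"delta_pos":[0,0,0],"turn":0,"claw":0.6},
  {"delta_pos":[0,0,0],"turn":0,"claw":0.5},
  {"delta_pos":[0,0,0],"turn":0,"claw":0.5},
  {"delta_pos":[0,0,0],"turn":0,"claw":0.5},
])

```text
time_s: 27.0
tcp_pos: [0.4636, 0.0255, 0.0466]
ee_rot: [[1.0, 0.0, 0.001], [0.0, -1.0, 0.0], [0.001, -0.0, -1.0]]
wrist_force: [-1.8, -0.9, 5.3]
gripper_width: 0.655
gripper_force: 30.0
```

>>> drive_tool([
  {"delta_pos":[0,0,-8],"turn":0,"claw":0.5},
  {"delta_pos":[0,0,-22],"turn":0,"claw":0.5},
  {"delta_pos":[0,0,-30],"turn":0,"claw":0.5},
  {"delta_pos":[0,0,-20],"turn":0,"claw":0.5},
  {"delta_pos":[-6,-20,0],"turn":0,"claw":0.5},
  {"delta_pos":[-11,-38,0],"turn":0,"claw":0.5},
  {"delta_pos":[-14,-46,0],"turn":0,"claw":0.5},
  {"delta_pos":[-14.5,-48,0],"turn":0,"claw":0.5},
  {"delta_pos":[-14,-46,0],"turn":0,"claw":0.5},
  {"delta_pos":[-12,-40,0],"turn":0,"claw":0.5},
  {"delta_pos":[-7,-25,0],"turn":0,"claw":0.5},
  {"delta_pos":[-3,-10,0],"turn":0,"claw":0.5},
])

```text
time_s: 28.5
tcp_pos: [0.381, 0.2995, 0.1257]
ee_rot: [[1.0, 0.002, -0.001], [0.002, -1.0, -0.0], [-0.001, 0.0, -1.0]]
wrist_force: [-0.0, 0.0, -1.6]
gripper_width: 0.66
gripper_force: 30.0
```

>>> drive_tool([
  {"delta_pos":[0,0,12],"turn":0,"claw":0.5},
  {"delta_pos":[0,0,25],"turn":0,"claw":0.5},
  {"delta_pos":[0,0,22],"turn":0,"claw":0.5},
  {"delta_pos":[0,0,12],"turn":0,"claw":0.5},
  {"delta_pos":[0,0,5],"turn":0,"claw":0.5},
  {"delta_pos":[0,0,0],"turn":0,"claw":0.5},
  {"delta_pos":[0,0,1],"turn":0,"claw":0.5},
  {"delta_pos":[0,0,1],"turn":0,"claw":0.5},
  {"delta_pos":[0,0,0.5],"turn":0,"claw":0.5},
  {"delta_pos":[0,0,0.5],"turn":0,"claw":0.5},
  {"delta_pos":[0,0,0.5],"turn":0,"claw":0.5},
  {"delta_pos":[0,0,0],"turn":0,"claw":0.5},
])

```text
time_s: 30.0
tcp_pos: [0.3817, 0.2985, 0.0466]
ee_rot: [[1.0, 0.0, 0.0], [0.0, -1.0, 0.0], [0.0, -0.0, -1.0]]
wrist_force: [-0.2, -0.0, -1.9]
gripper_width: 0.659
gripper_force: 30.0
```

>>> drive_tool([
  {"delta_pos":[0,0,0.5],"turn":0,"claw":0.5},
  {"delta_pos":[0,0,0.3],"turn":0,"claw":0.5},
  {"delta_pos":[0,0,0],"turn":0,"claw":0.5},
])

```text
time_s: 30.38
tcp_pos: [0.3817, 0.2985, 0.0466]
ee_rot: [[1.0, 0.001, 0.0], [0.001, -1.0, 0.0], [0.0, -0.0, -1.0]]
wrist_force: [-3.9, -1.2, 5.7]
gripper_width: 0.66
gripper_force: 30.0
```

>>> drive_tool([
  {"delta_pos":[0,0,0],"turn":0,"claw":0.72},
  {"delta_pos":[0,0,0],"turn":0,"claw":0.8},
  {"delta_pos":[0,0,0],"turn":0,"claw":0.9},
  {"delta_pos":[0,0,0],"turn":0,"claw":1},
  {"delta_pos":[0,0,0],"turn":0,"claw":1},
  {"delta_pos":[0,0,-15],"turn":0,"claw":1},
  {"delta_pos":[0,0,-30],"turn":0,"claw":1},
  {"delta_pos":[0,0,-40],"turn":0,"claw":1},
  {"delta_pos":[0,0,-40.3],"turn":0,"claw":1},
  {"delta_pos":[0,0,0],"turn":0,"claw":1},
  {"delta_pos":[0,0,0],"turn":0,"claw":1},
])

```text
time_s: 31.75
tcp_pos: [0.3813, 0.298, 0.1705]
ee_rot: [[1.0, -0.0, -0.001], [-0.0, -1.0, -0.001], [-0.001, 0.001, -1.0]]
wrist_force: [0.1, -1.4, -0.3]
gripper_width: 0.997
gripper_force: 0.0
```

```bash
python3 - <<'E'
from h import *
c=cap('wrist','w8');P=wworld(c)
meas(c,P,(.382,.299))
E
```

```text
tile [382.8 299.3] [104.9 105.2] bk [382.  298.6] 29.3 0.0862
```

>>> drive_tool([
  {"delta_pos":[9,20,0],"turn":0,"claw":1},
  {"delta_pos":[16,39,0],"turn":0,"claw":1},
  {"delta_pos":[20,47,0],"turn":0,"claw":1},
  {"delta_pos":[20,47,0],"turn":0,"claw":1},
  {"delta_pos":[20,47,0],"turn":0,"claw":1},
  {"delta_pos":[20,47,0],"turn":0,"claw":1},
  {"delta_pos":[20,47,0],"turn":0,"claw":1},
  {"delta_pos":[20,47,0],"turn":0,"claw":1},
  {"delta_pos":[20,47,0],"turn":0,"claw":1},
  {"delta_pos":[17,40,0],"turn":0,"claw":1},
  {"delta_pos":[10,26,0],"turn":0,"claw":1},
  {"delta_pos":[6,15,0],"turn":0,"claw":1},
])

```text
time_s: 33.3
tcp_pos: [0.5793, -0.1717, 0.169]
ee_rot: [[1.0, -0.001, -0.004], [-0.001, -1.0, 0.0], [-0.004, -0.0, -1.0]]
wrist_force: [0.3, 0.5, 0.5]
gripper_width: 1.002
gripper_force: 0.0
```

>>> drive_tool([
  {"delta_pos":[0,0,0],"turn":0,"claw":1},
  {"delta_pos":[0,0,0],"turn":0,"claw":1},
])

```text
time_s: 33.55
tcp_pos: [0.5794, -0.1696, 0.1707]
ee_rot: [[1.0, 0.001, -0.001], [0.001, -1.0, 0.0], [-0.001, -0.0, -1.0]]
wrist_force: [0.4, -0.5, 0.2]
gripper_width: 0.999
gripper_force: 0.0
```

```bash
python3 - <<'E'
from h import *
c=cap('wrist','w9');P=wworld(c)
meas(c,P,(.58,-.17)); print(monitor.sense()['tcp_pos'])
E
```

```text
tile [ 582.2 -169.7] [105.2 105.3] bk [ 580.5 -170.5] 29.1 0.0862
[ 0.5794864  -0.16944536  0.17095623]
```

>>> drive_tool([
  {"delta_pos":[0,0,20],"turn":0,"claw":1},
  {"delta_pos":[0,0,30],"turn":0,"claw":1},
  {"delta_pos":[0,0,30],"turn":0,"claw":1},
  {"delta_pos":[0,0,27],"turn":0,"claw":1},
  {"delta_pos":[0,0,13],"turn":0,"claw":1},
  {"delta_pos":[0,0,5],"turn":0,"claw":1},
  {"delta_pos":[0,0,0],"turn":0,"claw":0.8},
  {"delta_pos":[0,0,0],"turn":0,"claw":0.7},
  {"delta_pos":[0,0,0],"turn":0,"claw":0.6},
  {"delta_pos":[0,0,0],"turn":0,"claw":0.5},
  {"delta_pos":[0,0,0],"turn":0,"claw":0.5},
  {"delta_pos":[0,0,0],"turn":0,"claw":0.5},
])

```text
time_s: 35.1
tcp_pos: [0.5801, -0.1705, 0.0466]
ee_rot: [[1.0, 0.0, 0.001], [0.0, -1.0, -0.0], [0.001, 0.0, -1.0]]
wrist_force: [-0.2, 0.7, 3.5]
gripper_width: 0.673
gripper_force: 30.0
```

>>> drive_tool([
  {"delta_pos":[0,0,-8],"turn":0,"claw":0.5},
  {"delta_pos":[0,0,-22],"turn":0,"claw":0.5},
  {"delta_pos":[0,0,-30],"turn":0,"claw":0.5},
  {"delta_pos":[0,0,-20],"turn":0,"claw":0.5},
  {"delta_pos":[-10,-16,0],"turn":0,"claw":0.5},
  {"delta_pos":[-19,-30,0],"turn":0,"claw":0.5},
  {"delta_pos":[-24,-39,0],"turn":0,"claw":0.5},
  {"delta_pos":[-25,-40,0],"turn":0,"claw":0.5},
  {"delta_pos":[-22,-35,0],"turn":0,"claw":0.5},
  {"delta_pos":[-15,-24,0],"turn":0,"claw":0.5},
  {"delta_pos":[-8,-13,0],"turn":0,"claw":0.5},
  {"delta_pos":[0,0,0],"turn":0,"claw":0.5},
])

```text
time_s: 36.6
tcp_pos: [0.4559, 0.027, 0.1257]
ee_rot: [[1.0, 0.002, -0.001], [0.002, -1.0, -0.0], [-0.001, 0.0, -1.0]]
wrist_force: [1.0, 0.6, -1.4]
gripper_width: 0.673
gripper_force: 30.0
```

>>> drive_tool([
  {"delta_pos":[0,0,12],"turn":0,"claw":0.5},
  {"delta_pos":[0,0,25],"turn":0,"claw":0.5},
  {"delta_pos":[0,0,22],"turn":0,"claw":0.5},
  {"delta_pos":[0,0,12],"turn":0,"claw":0.5},
  {"delta_pos":[0,0,5],"turn":0,"claw":0.5},
  {"delta_pos":[0,0,0],"turn":0,"claw":0.5},
  {"delta_pos":[0,0,1],"turn":0,"claw":0.5},
  {"delta_pos":[0,0,1],"turn":0,"claw":0.5},
  {"delta_pos":[0,0,0.5],"turn":0,"claw":0.5},
  {"delta_pos":[0,0,0.5],"turn":0,"claw":0.5},
  {"delta_pos":[0,0,0.5],"turn":0,"claw":0.5},
  {"delta_pos":[0,0,0],"turn":0,"claw":0.5},
])

```text
time_s: 38.1
tcp_pos: [0.4568, 0.0265, 0.0466]
ee_rot: [[1.0, 0.0, 0.0], [0.0, -1.0, -0.0], [0.0, 0.0, -1.0]]
wrist_force: [-1.0, 0.9, -1.3]
gripper_width: 0.671
gripper_force: 30.0
```

>>> drive_tool([
  {"delta_pos":[0,0,0.5],"turn":0,"claw":0.5},
  {"delta_pos":[0,0,0],"turn":0,"claw":0.5},
])

```text
time_s: 38.35
tcp_pos: [0.4568, 0.0265, 0.0466]
ee_rot: [[1.0, 0.0, 0.0], [0.0, -1.0, -0.0], [0.0, 0.0, -1.0]]
wrist_force: [-1.7, 0.4, 5.2]
gripper_width: 0.664
gripper_force: 30.0
```

>>> drive_tool([
  {"delta_pos":[0,0,0],"turn":0,"claw":0.72},
  {"delta_pos":[0,0,0],"turn":0,"claw":0.8},
  {"delta_pos":[0,0,0],"turn":0,"claw":0.9},
  {"delta_pos":[0,0,0],"turn":0,"claw":1},
  {"delta_pos":[0,0,0],"turn":0,"claw":1},
  {"delta_pos":[0,0,-15],"turn":0,"claw":1},
  {"delta_pos":[0,0,-30],"turn":0,"claw":1},
  {"delta_pos":[0,0,-40],"turn":0,"claw":1},
  {"delta_pos":[0,0,-40],"turn":0,"claw":1},
  {"delta_pos":[0,0,-20],"turn":0,"claw":1},
  {"delta_pos":[0,0,0],"turn":0,"claw":1},
  {"delta_pos":[0,0,0],"turn":0,"claw":1},
])

```text
time_s: 39.85
tcp_pos: [0.4559, 0.0263, 0.1899]
ee_rot: [[1.0, -0.0, -0.002], [-0.0, -1.0, -0.0], [-0.002, 0.0, -1.0]]
wrist_force: [0.6, -0.9, -0.1]
gripper_width: 0.997
gripper_force: 0.0
```

```bash
python3 - <<'E'
from h import *
c=cap('wrist','w10');P=wworld(c); meas(c,P,(.457,.027))
c=cap('side','s10')
E
```

```text
tile [457.3  27.6] [104.8 105.1] bk [457.   26.7] 29.3 0.0862
```

View pics/s10.png

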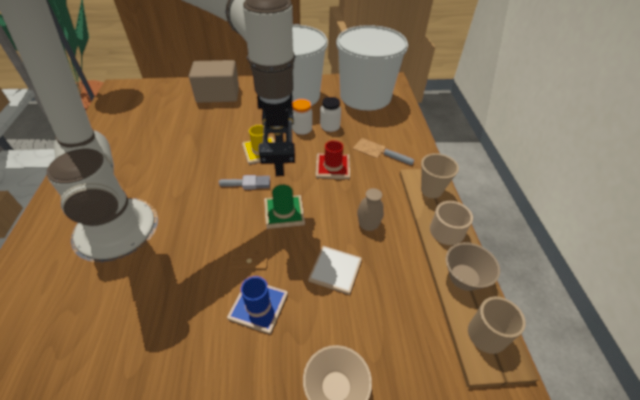

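The picture shows all four beakers upright on their own tiles: yellow (258,140), red (333,157), green (284,203) and blue (257,300). The spare tile (335,269) is empty and the vase (371,211) hasn't moved.

```bash
python3 -c "
from station import ticket
print(ticket.finish_job())"
```

```text
the job is handed in; nothing more can be done
None
```

The job is handed in: all four beakers stand upright on their own colour's tile, each measured about 1 mm or less from the tile's middle, with the spare tile empty, the vase where it was, and about 40 s of the 144 s used.

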